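# Close a trimming jig and lock it with its long rod

## Robot

A 6-joint arm with a two-finger parallel gripper is mounted at the origin on a cart in front of the work surface, level with it; the furniture and walls round the work are solid. World frame = base frame: x ahead of the robot, y to its left, z up, the work surface at z = 0. Lengths are in m, angles in rad, forces in N, time in s.
With the tool pointing down it reaches from about 0.325 to 0.775 m from the base axis. Payload 5.5 kg.
Tool frame: the origin (TCP) lies at the very end of the fingers, on their centre line; the grasp point (between the pads) lies 19 mm behind it; z points along the fingers, y is the direction in which the jaws open and shut (so a half turn about z gives the same grasp; the last joint's range is limited). The gripper opens to 88 mm and grips with 3 to 60 N. Pads are 20 mm wide; open, the fingers measure 115 mm over their backs; the gripper's body (75 mm by 178 mm) begins 61 mm behind the grasp point.
Start: joints at [-0.057, 0.091, 1.231, -0, 1.82, -0.057], TCP at [0.6, -0, 0.223] pointing down, gripper open.
Joint ranges: [-2.87, 2.87], [-0.86, 2.18], [0.17, 2.46], [-1.51, 4.65], [0.06, 2.69], [-2.65, 2.65]. Speed limits (rad/s): [2.57, 2.57, 3.01, 3.14, 3.14, 3.14].

## Interface

Orientations are given as a unit quaternion [w, x, y, z].
In Python, from rig import sensors, capture, job, boxes_of gives the robot as it stands.
- The arm moves only by the tool jog_arm, never from a script. Its argument "motion" is one flat list of numbers, 7 for each row, row after row: the closure, from 0 (fully open) to 1 (shut), then the shift along the world's x, y, z in units of 30 mm (1.0 is 30 mm), then the turn, a rotation vector about the world's x, y, z in units of 6 degrees (1.0 is 6 degrees). In form: [grip, tx, ty, tz, wx, wy, wz, grip, tx, ty, tz, wx, wy, wz, ...]. A call has 1 to 8 rows; each row is the pose to reach, as a shift and turn from the pose measured when the call began; what a row does not reach only later rows make up. A row lasts 1/12 s, in which the tool goes at most 41.7 mm and 7.16 degrees, less where a joint would pass 70% of its speed; a pose out of reach is approached as far as the arm can. A call with a gripper value outside its range is refused whole. The fingers move at their own pace and stop on an object; "grip_force" is the grip in N (left out, the last holds). Time passes only in rows, so rows that repeat a pose let the fingers close. It gives the time, the measured TCP pose, the force and the opening at its end, in the units of the state.
- sensors.read_state(): the state, without advancing time (a new reading comes with each control period).
- capture(name): name is "scene" or "side" or "wrist"; returns a dict with "color" (420x560x3 uint8, red, green, blue), "fx", "fy", "cx", "cy" (pixels), "world_from_camera" (4x4, takes a point from camera to world coordinates); the wrist camera has in their place "mount" (4x4, takes a point from camera to tool coordinates, whose origin is the TCP and whose axes are the flange's). Camera axes: x right, y up, looking along -z (the intrinsics and any distortion apply to the point x, -y, -z); pixel columns grow to the right and rows downward; lengths in m; the calibration is good to about 2 mm. A picture is of the moment at which its call begins: read the wrist's pose just before it. There is no depth.
- job.hand_in(): hands the job in, once; it reports no verdict.
Trained networks look in the newest picture that a camera, given by its name, has taken for a name from the list of things; names that differ only in an ending like _2 or _b are one class to them, and where a whole thing is asked for, a point or a joint stands for the part that bears it (a point fixed in the world has none). Each returns a list of dicts, best first, with "p" (0 to 1); they miss things now and then, are a little off and sometimes report something else, mostly with a low value. They report only what shows in the picture. A call takes as long as a camera call.
- boxes_of(camera, name): "xy" ([column, row] in pixels, amid what is visible of it).
The state is a dict: "time_s": time; "qpos": joint angles; "qvel": joint speeds; "joint_torque": joint torques, N m; "ee_pos": TCP position; "ee_rot": TCP orientation; "contact_force": force on the tool from outside, world axes, zero at the start; "moment": the same for the moment, N m; "finger_gap": opening from 0.0 (shut) to 1.0 (fully open).
Only numpy, scipy, OpenCV 4.12 (cv2) and the standard library are available. Lean on these libraries where they do the work, as an engineer would, in place of code of your own. Each camera call takes 0.05 s, during which the arm holds its last target. There are 200 camera calls.

## Task

Close the trimming jig over the casting that lies in it: set the cover on the jig so that it sits fully down and level between the two bored lugs, then lock it with the long steel rod. Start the rod, nose first, in the brass bush of the lug on the jig's left, push it partway through, let go of it so that it hangs in the bore, then take it again by its red grip and push it home until its collar bears on the lug. Let go at the end, and leave the blue bin, the trimmed casting and the three clamp blocks where they are.

Things in the scene. Friction and masses are not known exactly. Their poses are not given: they have to be found in the camera images.
- jig: Jig bolted to the bench. Dark base 124 x 162 x 10 mm; aluminium box 94 (x) x 144 (y) mm outside, 66 x 116 inside, rim 46 mm above the bench, casting inside with its top 8 mm below the rim. On both end walls (|y| 58 to 72 mm) a steel lug, 46 mm wide, top 91 mm high, with a 19 mm bore along y at x 0, z 70 mm. Origin: centre of the underside; z up, +y to the robot's left, where the rod goes in.
- seat (a point): Where the cover's origin must come: jig frame x 0, y 0, z 39 mm; axes as the jig's. Seated, the cover's plate lies on the rim between the lugs (3 mm play either way along y), its pads reach into the box (1.5 mm play either way along x), and its bore lines up with those of the lugs. The lugs' tops are rounded. Either way round fits.
- bore_mouth (a point): Centre of the bore's mouth in the outer face of the jig's +y lug (jig frame x 0, y 72, z 70 mm). Axes as the jig's: the rod goes in along -y. From this mouth to the outer face of the other lug is 144 mm.
- cover: Loose jig cover, about 0.45 kg: aluminium plate 94 (x) x 110 (y) x 8 mm with two windows; under it orange pads with rounded edges, 63 mm wide in x, 7 mm deep; on top a long blue rib, see rib. Origin: centre of the pads' underside, z up; the plate is 7 to 15 mm above it, the rib 15 to 47 mm. It starts lying flat on the bench, right way up.
- rib (a point): Centre of the cover's blue rib, 31 mm above the cover's origin, on the axis of the 19 mm bore that runs all along it; axes as the cover's. The rib is 32 mm wide (x), 107 mm long (y) and 32 mm high, square-edged: pick the cover up across it.
- rod: Round locking rod, 198 mm long, about 0.24 kg. Origin: on its axis, at the front face of its collar. Towards -y: steel shank, diameter 16 mm, 150 mm long, the last 12 mm tapered. Towards +y: collar, diameter 30 mm, 6 mm thick, then the red grip. Centre of mass near y = -60 mm. It may be turned about y. It starts level in v_rest, axis 36 mm above the bench. Home: origin at bore_mouth.
- rod_grip (a point): Middle of the rod's red grip (diameter 24 mm, 42 mm long), on the axis, 27 mm behind the collar's front face; axes as the rod's. When the rod is let go partway in the bore it stays there, and the grip sinks by some millimetres.
- rod_nose (a point): Tip of the rod's nose, on the axis, 150 mm ahead of the collar's front face; axes as the rod's. Home, it stands 6 mm out of the far lug.
- v_rest: Fixed rest for the rod: wooden strip 64 x 136 x 8 mm with two dark steel V-blocks, 48 (x) x 16 (y) x 40 (high) mm, at y = -50 and +50 mm: 84 mm of free room between them. Origin: centre of the underside, on the bench. The rod lies along y, nose to -y, its collar's front face at y = 69 mm.
- parts_bin: Blue open parts bin 118 x 203 x 82 mm at the back of the bench. Leave it alone. Origin: centre of the underside.
- trimmed_casting: Cast aluminium housing half 67 x 100 x 28 mm lying at the back left. Leave it alone. Origin: centre of the underside.
- block_a: Dark clamp block about 24 x 60 x 29 mm on the bench at the front right. Leave it alone. Origin: centre of the underside.
- block_b: Dark clamp block about 25 x 52 x 21 mm beside block_a. Leave it alone. Origin: centre of the underside.
- block_c: Dark clamp block about 26 x 62 x 28 mm at the back left. Leave it alone. Origin: centre of the underside.

How it is judged:
By the outcome, as a careful person would: the job done as asked, in the order asked, and still so for the second after the job is handed in, with the robot touching nothing.
It also fails if it takes over 72 s, if anything falls off the work surface, if the arm or the gripper's body presses on something with over 40 N, if the wrist force passes 120 N, or if a joint passes its speed limit or range.

## Working session

There is one attempt and no reset: what is moved stays moved. The work goes in short steps, Python scripts to look and compute and a tool call to move; the robot and the scene stay as the last step left them, time stands still between calls to the robot, and variables do not carry over. Pictures are saved under pics/ and viewed, on a budget of 10 in all, crops included, one or two more only if the job needs it, and the job is handed in when it is done.

Besides the shell and the picture viewer there is one more tool, called after "Call:" by a JSON object that holds its "op" and its "data", one argument or row to a line. jog_arm: Moves the arm, as the interface text tells. Its arguments: {"type":"object","properties":{"motion":{"type":"array","items":{"type":"number"}},"grip_force":{"type":"number"}},"required":["motion"]}

```bash
ls; mkdir -p pics; python3 - <<'E'
from rig import sensors,capture,boxes_of
import cv2,numpy as np
s=sensors.read_state();print(s)
for n in("scene","side"):
    c=capture(n);cv2.imwrite(f"pics/{n}0.png",c["color"][:,:,::-1])
    print(n,c["fx"],c["fy"],c["cx"],c["cy"],[k for k in c]);print(np.round(c["world_from_camera"],4).tolist())
    for o in("jig","cover","rib","rod","rod_grip","rod_nose","v_rest","bore_mouth","seat"):
        print(o,[(np.round(b["xy"],1).tolist(),round(b["p"],2)) for b in boxes_of(n,o)[:2]])
E
```

```text
pics
{'time_s': 0.0, 'qpos': array([-5.67024695e-02,  9.18491829e-02,  1.23187156e+00, -9.43353556e-06,
        1.81980181e+00, -5.67269581e-02]), 'qvel': array([ 0.00124373, -0.00124292, -0.00093662,  0.00069125, -0.00012961,
       -0.00096382]), 'joint_torque': array([-3.13584051e-04, -4.46447504e+01, -4.06449509e+01,  6.96761138e-02,
        2.93726998e-02, -1.50731516e-04]), 'ee_pos': array([5.99703244e-01, 1.03867627e-05, 2.21520768e-01]), 'ee_rot': array([-7.16855881e-04,  7.07098613e-01,  7.07114291e-01, -6.45958081e-04]), 'contact_force': array([ 0.08136321, -0.13848291,  0.59323844]), 'moment': array([ 0.01224581, -0.03300052,  0.04460132]), 'finger_gap': 0.9996490338684473}
scene 546.1165692621022 546.1165692621022 280.6688888094074 211.77762962026165 ['color', 'fx', 'fy', 'cx', 'cy', 'world_from_camera']
[[0.6993, 0.2856, -0.6553, -0.3056], [-0.7148, 0.2716, -0.6444, -0.788], [-0.006, 0.919, 0.3941, 0.6124], [0.0, 0.0, 0.0, 1.0]]
jig [([309.6, 241.1], 0.76), ([312.0, 304.4], 0.56)]
cover [([214.8, 232.3], 0.67)]
rib [([212.1, 232.7], 0.89)]
rod [([152.9, 212.8], 0.98), ([210.6, 230.6], 0.43)]
rod_grip [([154.9, 213.8], 0.79)]
rod_nose [([154.8, 210.1], 0.58)]
v_rest [([169.9, 222.4], 0.91)]
bore_mouth [([310.5, 241.8], 0.98)]
seat [([312.5, 240.1], 0.85)]
side 414.5358552886248 414.5358552886248 274.6876488096882 210.13291566283965 ['color', 'fx', 'fy', 'cx', 'cy', 'world_from_camera']
[[-0.9909, 0.058, -0.1215, 0.4604], [-0.1347, -0.4358, 0.8899, 1.0315], [-0.0013, 0.8982, 0.4396, 0.5483], [0.0, 0.0, 0.0, 1.0]]
jig [([275.8, 217.3], 0.77)]
cover [([317.1, 260.3], 0.74)]
rib [([322.0, 262.3], 0.93)]
rod [([345.4, 311.7], 0.87), ([195.3, 211.6], 0.68)]
rod_grip [([346.4, 315.9], 0.72)]
rod_nose [([346.0, 311.1], 0.55)]
v_rest [([325.5, 311.2], 0.79)]
bore_mouth [([272.1, 216.8], 0.77)]
seat [([274.0, 218.7], 0.85)]
```

```bash
python3 - <<'E'
import cv2
for n in("scene","side"):
    i=cv2.imread(f"pics/{n}0.png");cv2.imwrite(f"pics/{n}0b.png",cv2.resize(i,(800,600),interpolation=cv2.INTER_CUBIC))
E
```

```text
(no output)
```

View pics/scene0b.png

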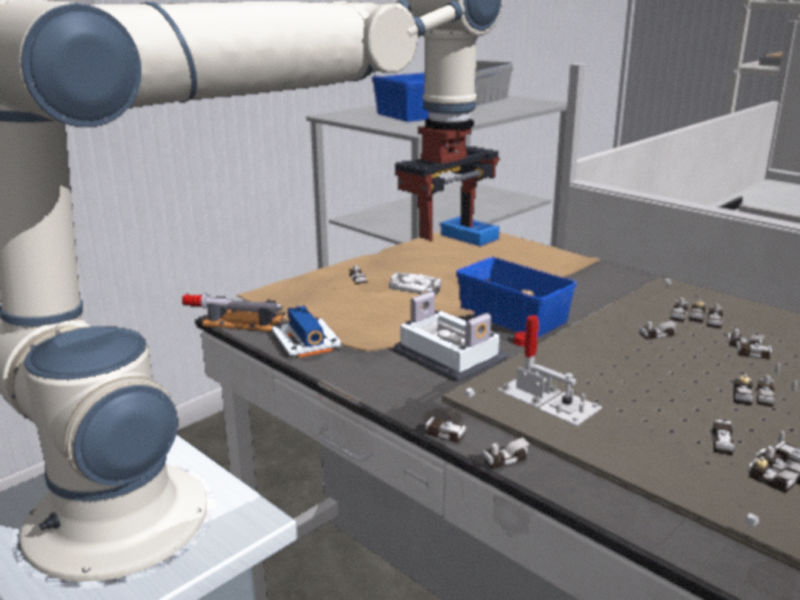

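View pics/side0b.png

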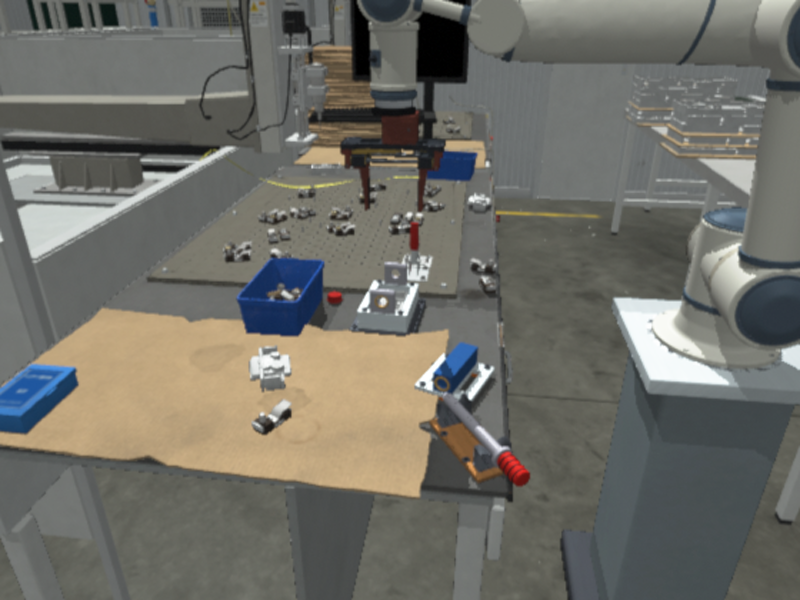

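Both views show jig (scene ~450,340), cover (~305,330) and rod on its rest at front left (~240,310); red grip towards the robot's left and front. Triangulate roughly.

```bash
cat > h.py <<'E'
import numpy as np,cv2
from scipy.spatial.transform import Rotation as R
from scipy.optimize import least_squares
from rig import sensors,capture,job,boxes_of
def cam(n):
    s=sensors.read_state();c=capture(n)
    if n=="wrist":
        T=np.eye(4);q=s["ee_rot"];T[:3,:3]=R.from_quat([q[1],q[2],q[3],q[0]]).as_matrix();T[:3,3]=s["ee_pos"]
        c["world_from_camera"]=T@c["mount"]
    return c
def ray(c,uv):
    d=np.array([(uv[0]-c["cx"])/c["fx"],-(uv[1]-c["cy"])/c["fy"],-1.]);T=c["world_from_camera"]
    return T[:3,3],T[:3,:3]@d
def proj(c,P):
    T=np.linalg.inv(c["world_from_camera"]);p=np.atleast_2d(P)@T[:3,:3].T+T[:3,3]
    return np.c_[c["cx"]-c["fx"]*p[:,0]/p[:,2],c["cy"]+c["fy"]*p[:,1]/p[:,2]]
def atz(c,uv,z):
    o,d=ray(c,uv);return o+d*(z-o[2])/d[2]
def tri(cs,uvs):
    A=np.zeros((3,3));b=np.zeros(3)
    for c,uv in zip(cs,uvs):
        o,d=ray(c,uv);d/=np.linalg.norm(d);M=np.eye(3)-np.outer(d,d);A+=M;b+=M@o
    return np.linalg.solve(A,b)
def show(c,name,pts=[]):
    i=c["color"][:,:,::-1].copy()
    i=cv2.resize(i,(800,600),interpolation=cv2.INTER_CUBIC)
    for p in pts: cv2.circle(i,tuple(int(v/.7) for v in p),2,(0,255,255),-1)
    cv2.imwrite(f"pics/{name}.png",i)
def st():
    s=sensors.read_state();q=s["ee_rot"];M=R.from_quat([q[1],q[2],q[3],q[0]]).as_matrix()
    print("t",round(s["time_s"],2),"tcp",np.round(s["ee_pos"]*1000,1),"z",np.round(M[:,2],4),"y",np.round(M[:,1],4),"F",np.round(s["contact_force"],1),"M",np.round(s["moment"],2),"gap",round(s["finger_gap"]*88,1),"q",np.round(s["qpos"],2));return s
E
python3 - <<'E'
from h import *
a=cam("scene");b=cam("side")
f={o:(boxes_of("scene",o),boxes_of("side",o)) for o in("rib","cover","rod_grip","rod_nose","rod","v_rest","seat","bore_mouth","jig","parts_bin")}
for o,(x,y) in f.items():
    if x and y:
        P=tri([a,b],[x[0]["xy"],y[0]["xy"]]);print(o,np.round(P,3))
w=cam("wrist");print(w["fx"],w["cx"],w["cy"],np.round(w["mount"],3).tolist())
# hand pixels, 800x600 -> grip back end, etc
for n,u,v in(("gripend",(184,300),(520,477)),("nose?",(272,306),(447,398)),("ribnear",(314,338),(470,352)),("ribfar",(293,318),(441,381))):
    print(n,np.round(tri([a,b],[np.array(u)*.7,np.array(v)*.7]),3))
E
```

```text
rib [0.434 0.303 0.055]
rod_grip [0.419 0.394 0.031]
rod_nose [0.419 0.4   0.031]
rod [0.416 0.402 0.035]
v_rest [0.587 0.391 0.103]
seat [ 0.599 -0.004  0.023]
bore_mouth [ 0.604 -0.006  0.02 ]
jig [0.603 0.004 0.021]
parts_bin [0.827 0.022 0.039]
327.4635739538194 276.6034483572852 211.91766942366573 [[0.001, 0.957, 0.291, 0.08], [1.0, -0.001, 0.0, -0.002], [0.0, 0.291, -0.957, -0.161], [0.0, 0.0, 0.0, 1.0]]
gripend [0.38  0.462 0.036]
nose? [0.476 0.314 0.038]
ribnear [0.448 0.163 0.031]
ribfar [0.486 0.261 0.029]
```

```bash
python3 - <<'E'
from h import *
w=cam("wrist");show(w,"w1");np.save("w1.npy",w,allow_pickle=True)
for o in("jig","seat","bore_mouth"):print(o,boxes_of("wrist",o))
E
```

```text
jig [{'xy': [261.3, 178.2], 'p': 0.75}, {'xy': [145.6, 14.4], 'p': 0.59}]
seat [{'xy': [257.2, 172.5], 'p': 0.68}]
bore_mouth [{'xy': [259.5, 172.2], 'p': 0.78}, {'xy': [145.2, 12.7], 'p': 0.33}]
```

View pics/w1.png

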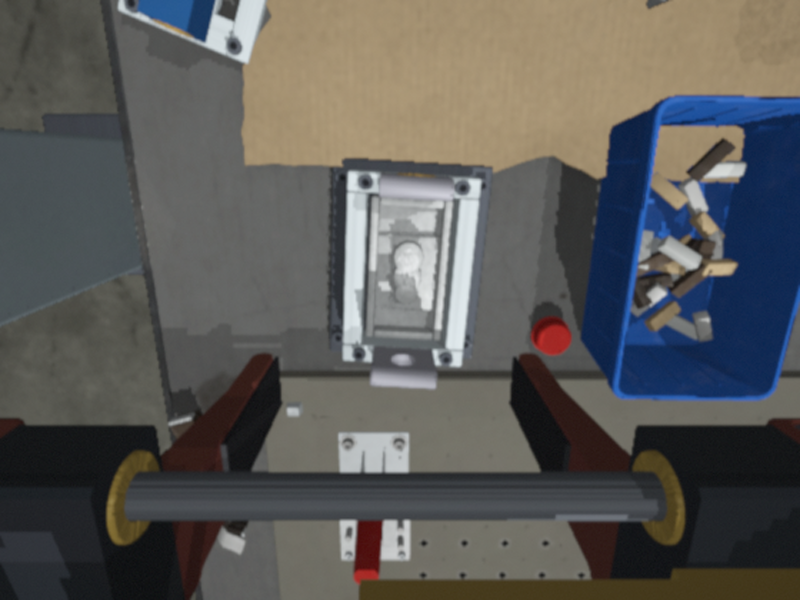

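Call:
{"op": "jog_arm", "data": {
  "motion": [0,-0.6,1.3,0.2,0,0,0,0,-1.2,2.6,0.4,0,0,0,0,-1.8,3.9,0.6,0,0,0,0,-2.4,5.2,0.8,0,0,0,0,-3.0,6.5,1.0,0,0,0,0,-3.6,7.8,1.2,0,0,0,0,-4.2,9.1,1.4,0,0,0,0,-4.8,10.4,1.6,0,0,0]
}}

```text
time_s: 3.02
ee_pos: [0.4605, 0.3013, 0.2693]
ee_rot: [0.0, 0.707, 0.707, 0.0]
contact_force: [0.0, 0.1, 0.0]
finger_gap: 1.003
```

Call:
{"op": "jog_arm", "data": {
  "motion": [0,0,0.6,0,0,0,0,0,0,0.6,0,0,0,0,0,0,0.6,0,0,0,0]
}}

```text
time_s: 3.27
ee_pos: [0.4601, 0.32, 0.2691]
ee_rot: [0.0, 0.706, 0.708, 0.0]
contact_force: [-0.3, -0.5, 0.9]
finger_gap: 0.999
```

```bash
python3 - <<'E'
from h import *
st();w=cam("wrist");show(w,"w2");np.save("w2.npy",w,allow_pickle=True)
for o in("cover","rib","rod","rod_grip","rod_nose","v_rest"):print(o,boxes_of("wrist",o))
E
```

```text
t 3.27 tcp [460.1 320.  269.1] z [ 4.e-04 -3.e-04 -1.e+00] y [1.0e+00 2.1e-03 4.0e-04] F [-0.3 -0.5  0.9] M [-0.03  0.01 -0.02] gap 87.9 q [ 0.55 -0.    1.24 -0.    1.9   0.55]
cover [{'xy': [282.0, 254.0], 'p': 0.81}]
rib [{'xy': [284.3, 253.1], 'p': 0.9}]
rod [{'xy': [239.3, 108.0], 'p': 0.62}]
rod_grip [{'xy': [240.4, 109.2], 'p': 0.56}, {'xy': [490.0, 145.8], 'p': 0.38}]
rod_nose [{'xy': [239.1, 105.2], 'p': 0.69}]
v_rest []
```

View pics/w2.png

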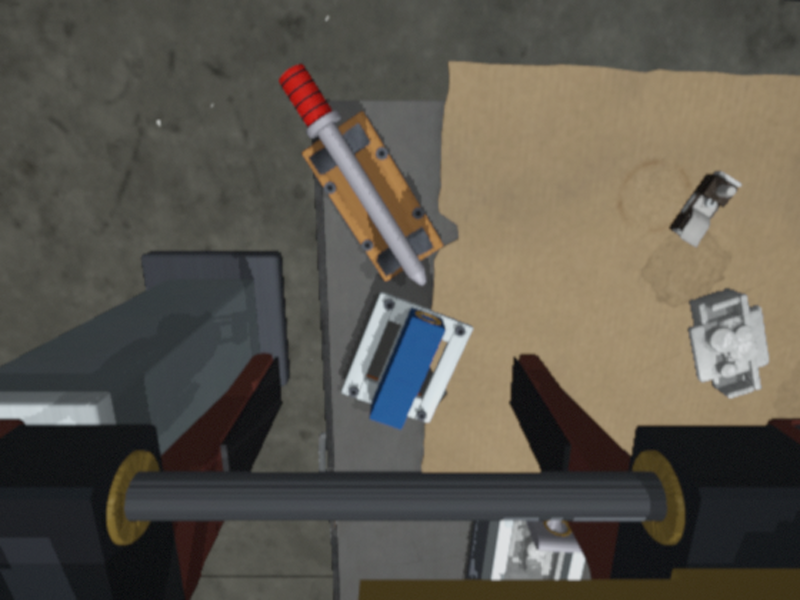

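Wrist view 1: jig rim corners near (347,171),(482,175),(343,362),(468,366), lugs at (415,185) and (403,375). View 2: cover corners (382,294),(473,326),(430,422),(343,393), rod from grip end (291,70) over collar (322,124) to nose (420,281), all clear. Now a wireframe edge fit seeded by these.

```bash
cat > fit.py <<'E'
from h import *
def rect(x,y,z): return [((-x,-y,z),(x,-y,z)),((x,-y,z),(x,y,z)),((x,y,z),(-x,y,z)),((-x,y,z),(-x,-y,z))]
W={"cover":rect(47,55,15)+rect(16,53.5,47),
"jig":rect(47,72,46)+rect(33,58,46)+rect(62,81,10),
"rod":[((s*8,-4,0),(s*8,-136,0)) for s in(1,-1)]+[((s*12,8,0),(s*12,46,0)) for s in(1,-1)]+[((-10,48,0),(10,48,0))]+[((s*15,0,0),(s*15,6,0)) for s in(1,-1)]+[((s*9,0,0),(s*15,0,0)) for s in(1,-1)]}
def pts(segs,p,z):
    P,N=[],[]
    c,s=np.cos(p[2]),np.sin(p[2]);M=np.array([[c,-s,0],[s,c,0],[0,0,1]])
    for a,b in segs:
        a,b=np.array(a)*1e-3,np.array(b)*1e-3;n=max(3,int(np.linalg.norm(b-a)/.003))
        P.append(a+(b-a)*np.linspace(.04,.96,n)[:,None])
    return [q@M.T+[p[0],p[1],z] for q in P]
def fit(name,views,p,z=0,rng=5,it=12,segs=None):
    segs=segs or W[name]
    gs=[cv2.GaussianBlur(c["color"].astype(np.float32),(0,0),.8) for c in views]
    for k in range(it):
        r=rng if k<it//2 else 2.5
        obs=[]
        for vi,c in enumerate(views):
            for si,q in enumerate(pts(segs,p,z)):
                u=proj(c,q);t=u[-1]-u[0];t/=np.linalg.norm(t);n=np.array([-t[1],t[0]])
                o=np.arange(-r-1,r+1.01,.25)
                xy=u[:,None]+o[None,:,None]*n
                v=cv2.remap(gs[vi],xy[...,0].astype(np.float32),xy[...,1].astype(np.float32),1,borderMode=cv2.BORDER_REPLICATE)
                g=np.linalg.norm(v[:,4:]-v[:,:-4],axis=2)[:, :];oo=o[2:-2]
                j=g.argmax(1)
                for i in range(len(u)):
                    if 0<u[i,0]<559 and 0<u[i,1]<300 or c is None or vi>=0 and "mount" not in c:
                        if g[i,j[i]]>12: obs.append((vi,si,i,n,u[i]+oo[j[i]]*n))
        def res(x):
            pr=[[proj(c,q) for q in pts(segs,x,z)] for c in views]
            return [(pr[v][s][i]-t)@n for v,s,i,n,t in obs]
        sol=least_squares(res,p,loss="soft_l1",f_scale=.6,x_scale=[.001,.001,.005]);p=sol.x
    print(name,np.round(p[:2]*1000,2),"yaw deg",round(np.degrees(p[2]),2),"n",len(obs),"med|r|",round(np.median(np.abs(res(p))),2))
    return p
def overlay(c,name,items,crop=None,k=None):
    i=cv2.resize(c["color"][:,:,::-1],None,fx=3,fy=3,interpolation=cv2.INTER_CUBIC)
    for o,p,z in items:
        for q in pts(W[o],p,z):
            for u in proj(c,q): cv2.circle(i,tuple(int(v*3+1) for v in u),1,(0,255,0),-1)
    if crop: x0,y0,x1,y1=crop;i=i[y0*3:y1*3,x0*3:x1*3]
    i=i[:600,:800];return i
E
python3 - <<'E'
from fit import *
w1=np.load("w1.npy",allow_pickle=True).item();w2=np.load("w2.npy",allow_pickle=True).item()
A=lambda w,l,z:np.array([atz(w,np.array(u)*.7,z)[:2] for u in l])
c=A(w2,[(382,294),(473,326),(430,422),(343,393)],.015);v=c[0]-c[3]
p0=[*c.mean(0),np.arctan2(-v[0],v[1])];print(c,p0)
pc=fit("cover",[w2],np.array(p0))
r=A(w2,[(322,124),(420,281)],.036);v=r[0]-r[1];print(r,np.linalg.norm(v))
pr=fit("rod",[w2],np.array([*r[0],np.arctan2(-v[0],v[1])]),z=.036)
j=A(w1,[(347,171),(482,175),(468,366),(343,362)],.046);v=j[0]+j[1]-j[2]-j[3];print(j)
pj=fit("jig",[w1],np.array([*j.mean(0),np.arctan2(-v[0],v[1])]))
np.save("poses.npy",[pc,pr,pj])
a=overlay(w2,"",[("cover",pc,0),("rod",pr,.036)],(190,40,330,240));b=overlay(w1,"",[("jig",pj,0)],(220,100,346,290))
h=max(len(a),len(b));cv2.imwrite("pics/ov1.png",np.hstack([np.pad(x,((0,h-len(x)),(0,0),(0,0))) for x in(a,b)])[:600,:800])
E
```

```text
[[0.44568154 0.28142738]
 [0.53131205 0.25029622]
 [0.49327733 0.14757969]
 [0.40664503 0.17977679]] [np.float64(0.46922898803233837), np.float64(0.21477001953370378), np.float64(-0.36666066855533574)]
cover [467.49 214.95] yaw deg -21.37 n 211 med|r| 0.25
[[0.39966571 0.42683156]
 [0.4793798  0.29924635]] 0.15044042397378896
rod [401.51 424.35] yaw deg 31.96 n 130 med|r| 0.72
[[ 0.56407779  0.07251862]
 [ 0.65816723  0.06989261]
 [ 0.65508542 -0.0753626 ]
 [ 0.55669033 -0.07201518]]
jig [606.5   -2.11] yaw deg -3.33 n 394 med|r| 0.51
```

View pics/ov1.png

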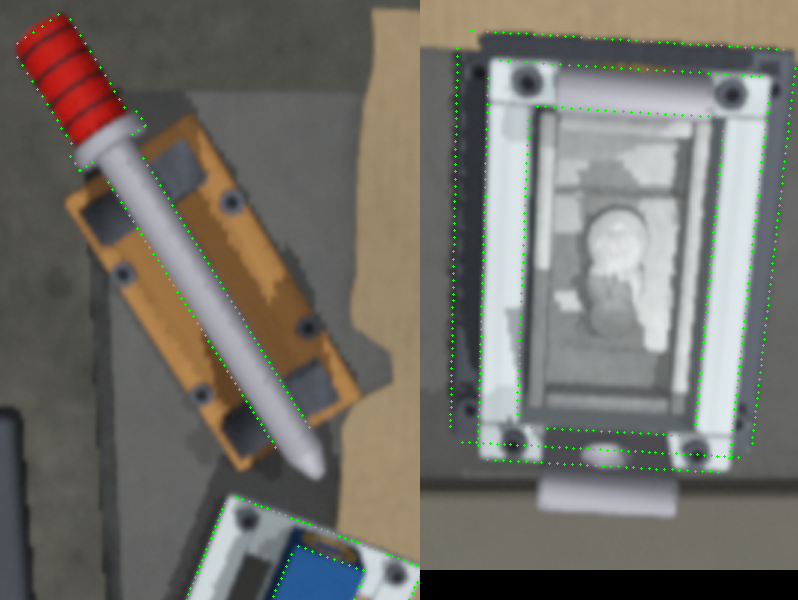

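The overlays sit on the edges of cover, rod and jig rim within about a pixel (1 mm). Going for the cover.

Call:
{"op": "jog_arm", "data": {
  "motion": [0,0,-0.5,-0.9,0,0,-0.6,0,0.1,-1.2,-1.8,0,0,-1.5,0,0.2,-2.0,-2.8,0,0,-2.5,0,0.25,-2.8,-3.8,0,0,-3.3,0,0.25,-3.5,-4.8,0,0,-3.58,0,0.25,-3.5,-5.7,0,0,-3.58,0,0.25,-3.5,-6.4,0,0,-3.58,0,0.25,-3.5,-6.4,0,0,-3.58],
  "grip_force": 30
}}

```text
time_s: 4.28
ee_pos: [0.4659, 0.2112, 0.072]
ee_rot: [-0.001, 0.828, 0.561, -0.004]
contact_force: [-0.4, 0.4, -0.5]
finger_gap: 0.999
```

```bash
python3 - <<'E'
from fit import *
s=st();pc,pr,pj=np.load("poses.npy")
a=cam("scene");b=cam("side");w=cam("wrist")
for v in([a],[b],[a,b]):fit("cover",v,pc)
fit("cover",[w],pc)
E
```

```text
t 4.28 tcp [465.9 211.2  72. ] z [-0.0073 -0.0031 -1.    ] y [ 0.9291 -0.3698 -0.0057] F [-0.4  0.4 -0.5] M [-0.02 -0.    0.02] gap 87.9 q [ 0.36 -0.12  1.7  -0.    1.56  0.74]
cover [465.59 207.26] yaw deg -20.42 n 217 med|r| 0.52
cover [468.6  213.77] yaw deg -21.26 n 216 med|r| 0.48
cover [467.73 211.76] yaw deg -20.96 n 435 med|r| 0.49
cover [467.88 214.82] yaw deg -21.28 n 195 med|r| 0.27
```

Call:
{"op": "jog_arm", "data": {
  "motion": [0,0.06,0.12,-0.6,0.03,-0.07,0.06,0,0.06,0.12,-1.2,0.03,-0.07,0.06,0,0.06,0.12,-1.73,0.03,-0.07,0.06,0,0.06,0.12,-1.73,0.03,-0.07,0.06,1,0.06,0.12,-1.73,0.03,-0.07,0.06,1,0.06,0.12,-1.73,0.03,-0.07,0.06,1,0.06,0.12,-1.73,0.03,-0.07,0.06,1,0.06,0.12,-1.73,0.03,-0.07,0.06],
  "grip_force": 40
}}

```text
time_s: 5.1
ee_pos: [0.4718, 0.2173, 0.0287]
ee_rot: [0.001, 0.825, 0.565, 0.006]
contact_force: [-0.4, -0.2, 0.4]
finger_gap: 0.734
```

Call:
{"op": "jog_arm", "data": {
  "motion": [1,0,0,0,0,0,0,1,0,0,0,0,0,0,1,0,0,0,0,0,0]
}}

```text
time_s: 5.35
ee_pos: [0.4721, 0.2174, 0.0292]
ee_rot: [0.002, 0.825, 0.565, 0.007]
contact_force: [-0.2, 0.5, 0.1]
finger_gap: 0.508
```

```bash
python3 - <<'E'
from fit import *
s=st();pc,pr,pj=np.load("poses.npy")
w=cam("wrist");fit("cover",[w],pc)
E
```

```text
t 5.35 tcp [472.1 217.4  29.2] z [ 0.0127  0.005  -0.9999] y [ 0.932  -0.3624  0.01  ] F [-0.2  0.5  0.1] M [0.02 0.05 0.01] gap 44.7 q [ 0.37 -0.09  1.75  0.    1.46  0.74]
cover [467.82 214.67] yaw deg -21.28 n 129 med|r| 0.75
```

Call:
{"op": "jog_arm", "data": {
  "motion": [0.4,-0.14,-0.09,-0.3,-0.05,0.12,0,0.4,-0.14,-0.09,-0.3,-0.05,0.12,0,0.4,-0.14,-0.09,-0.3,-0.05,0.12,0,0.4,-0.14,-0.09,-0.3,-0.05,0.12,0]
}}

```text
time_s: 5.73
ee_pos: [0.4675, 0.2145, 0.0195]
ee_rot: [0.0, 0.825, 0.565, -0.001]
contact_force: [0.1, 0.0, -0.0]
finger_gap: 0.6
```

Call:
{"op": "jog_arm", "data": {
  "motion": [1,0,0,0,0,0,0,1,0,0,0,0,0,0,1,0,0,0,0,0,0,1,0,0,0,0,0,0,1,0,0,0,0,0,0,1,0,0,0,0,0,0]
}}

```text
time_s: 6.23
ee_pos: [0.4679, 0.2144, 0.0197]
ee_rot: [0.0, 0.825, 0.565, -0.0]
contact_force: [2.7, -0.6, -0.5]
finger_gap: 0.359
```

```bash
python3 - <<'E'
from fit import *
s=st()
E
```

```text
t 6.23 tcp [467.9 214.4  19.7] z [ 0.e+00 -8.e-04 -1.e+00] y [ 9.320e-01 -3.625e-01  3.000e-04] F [ 2.7 -0.6 -0.5] M [-0.16 -0.37 -0.01] gap 31.6 q [ 0.36 -0.08  1.77 -0.    1.46  0.74]
```

Call:
{"op": "jog_arm", "data": {
  "motion": [1,0,0,0.5,0,0,0,1,0,0,1.3,0,0,0,1,0,0,2.3,0,0,0,1,0,0,3.2,0,0,0,1,0.2,-0.4,4.1,0,0,0.2,1,0.6,-1,4.7,0,0,0.6,1,1.1,-1.8,4.7,0,0,1,1,1.7,-2.6,4.7,0,0,1.4],
  "grip_force": 50
}}

```text
time_s: 6.9
ee_pos: [0.5191, 0.1363, 0.1618]
ee_rot: [0.0, 0.781, 0.625, 0.0]
contact_force: [0.2, 0.5, -5.0]
finger_gap: 0.362
```

Call:
{"op": "jog_arm", "data": {
  "motion": [1,0.5,-0.8,0,0,0,0.4,1,1.0,-1.6,0,0,0,0.8,1,1.5,-2.4,0,0,0,1.2,1,2.0,-3.2,0,0,0,1.5,1,2.5,-3.9,0,0,0,1.6,1,2.8,-4.4,0,0,0,1.6,1,2.9,-4.6,0,0,0,1.6,1,2.9,-4.6,0,0,0,1.6]
}}

```text
time_s: 7.57
ee_pos: [0.6059, -0.0027, 0.1604]
ee_rot: [-0.001, 0.726, 0.687, -0.0]
contact_force: [0.2, 0.4, -4.5]
finger_gap: 0.362
```

Call:
{"op": "jog_arm", "data": {
  "motion": [1,0,0,0,0,0,0,1,0,0,0,0,0,0]
}}

```text
time_s: 7.73
ee_pos: [0.6052, -0.0016, 0.16]
ee_rot: [-0.001, 0.726, 0.688, -0.001]
contact_force: [-0.5, -0.0, -3.5]
finger_gap: 0.358
```

```bash
python3 - <<'E'
from fit import *
cs=[cam("scene"),cam("side"),cam("wrist")];np.save("c3.npy",cs,allow_pickle=True)
s=st();pc,pr,pj=np.load("poses.npy")
z=s["ee_pos"][2]-.0197
M=R.from_quat(s["ee_rot"][[1,2,3,0]]).as_matrix()
p0=np.array([*s["ee_pos"][:2],np.arctan2(M[1,1],M[0,1])])
print(p0,np.degrees(p0[2]))
for c in cs: fit("cover",[c],p0,z=z); 
S=[W["jig"][i] for i in(8,9,10,11,1,3)]
for c in cs: fit("jig",[c],pj); fit("jig",[c],pj,segs=S)
show(cs[2],"w3")
E
```

```text
t 7.88 tcp [605.5  -1.6 160.7] z [-1.4e-03  8.0e-04 -1.0e+00] y [ 0.9986 -0.0537 -0.0014] F [ 0.1  0.3 -4.2] M [-0.02 -0.01  0.02] gap 31.6 q [-0.06  0.1   1.33  0.    1.71 -0.01]
[ 0.60553493 -0.00157994 -0.05368128] -3.0757106185132326
cover [634.7  -18.04] yaw deg -0.09 n 185 med|r| 1.22
cover [605.9    2.17] yaw deg -1.52 n 219 med|r| 0.67
cover [603.22  -0.65] yaw deg -3.17 n 131 med|r| 0.99
jig [ 6.2326e+02 -1.8000e-01] yaw deg -1.92 n 438 med|r| 2.02
jig [623.07   6.63] yaw deg -2.09 n 266 med|r| 1.88
jig [609.04  -1.26] yaw deg -1.33 n 454 med|r| 1.04
jig [608.56   3.92] yaw deg -2.2 n 270 med|r| 0.77
jig [605.6   -1.95] yaw deg -3.84 n 322 med|r| 1.43
jig [606.33  -1.89] yaw deg -3.11 n 183 med|r| 0.74
```

View pics/w3.png

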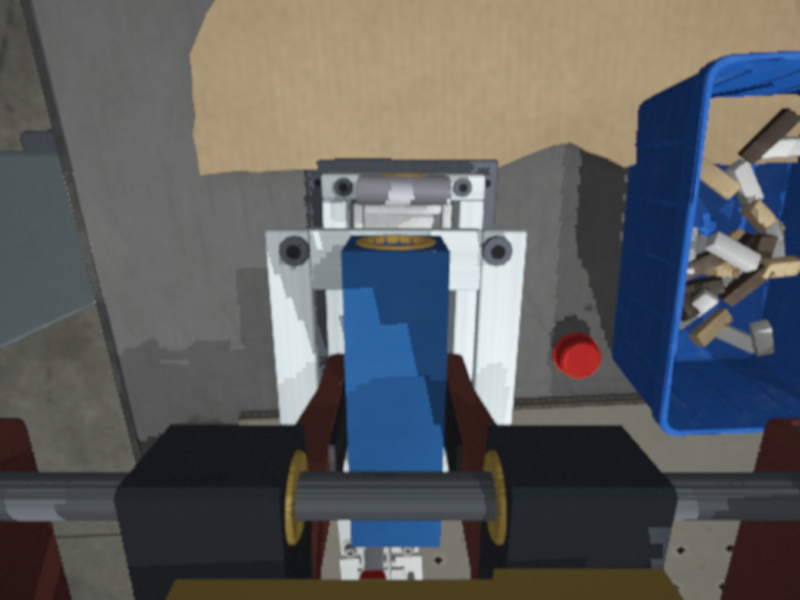

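Wrist view 3: the cover hangs level over the jig, its rib between (342,240) and (448,250), jig's +y lug at (403,188) centred within a couple of mm. Cross-check the jig pose with the first, unobstructed pictures.

```bash
python3 - <<'E'
from fit import *
pc,pr,pj=np.load("poses.npy");w1=np.load("w1.npy",allow_pickle=True).item();cs=np.load("c3.npy",allow_pickle=True)
a,b=dict(cs[0]),dict(cs[1])
a["color"]=cv2.imread("pics/scene0.png")[:,:,::-1];b["color"]=cv2.imread("pics/side0.png")[:,:,::-1]
J=W["jig"]
for nm,S in(("rim x",[J[1],J[3],J[5],J[7],J[0],J[4]]),("rim",J[:8]),("base",J[8:])):
    print(nm);fit("jig",[w1],pj,segs=S,rng=3)
    for v in([a],[b],[a,b],[a,b,w1]):fit("jig",v,pj,segs=S,rng=4)
st()
E
```

```text
rim x
jig [606.76  -1.91] yaw deg -3.38 n 223 med|r| 0.26
jig [608.32  -0.93] yaw deg 6.86 n 223 med|r| 1.54
jig [609.48   2.21] yaw deg -3.71 n 225 med|r| 0.49
jig [6.0887e+02 1.4000e-01] yaw deg -2.38 n 448 med|r| 0.56
jig [606.93  -1.95] yaw deg -3.31 n 667 med|r| 0.5
rim
jig [606.72  -2.26] yaw deg -3.38 n 276 med|r| 0.25
jig [608.94  -1.99] yaw deg 7.42 n 276 med|r| 1.53
jig [609.19  -2.25] yaw deg -3.33 n 278 med|r| 0.57
jig [608.9   -3.08] yaw deg -2.42 n 553 med|r| 0.95
jig [606.89  -2.37] yaw deg -3.32 n 827 med|r| 0.75
base
jig [597.88  -1.44] yaw deg -3.31 n 115 med|r| 0.26
jig [626.11   6.42] yaw deg -3.36 n 167 med|r| 0.69
jig [608.85   1.39] yaw deg 3.03 n 178 med|r| 0.99
jig [617.     7.81] yaw deg 11.19 n 345 med|r| 1.99
jig [600.88  -1.45] yaw deg -3.69 n 509 med|r| 1.93
t 7.88 tcp [605.5  -1.6 160.7] z [-1.4e-03  8.0e-04 -1.0e+00] y [ 0.9986 -0.0537 -0.0014] F [ 0.1  0.3 -4.2] M [-0.02 -0.01  0.02] gap 31.6 q [-0.06  0.1   1.33  0.    1.71 -0.01]
```

Call:
{"op": "jog_arm", "data": {
  "motion": [1,0.04,-0.03,-0.5,0,-0.01,-0.05,1,0.04,-0.03,-1.1,0,-0.01,-0.05,1,0.04,-0.03,-1.6,0,-0.01,-0.05,1,0.04,-0.03,-1.6,0,-0.01,-0.05,1,0.04,-0.03,-1.6,0,-0.01,-0.05]
}}

```text
time_s: 8.3
ee_pos: [0.6059, -0.0018, 0.112]
ee_rot: [-0.001, 0.727, 0.686, -0.001]
contact_force: [0.1, 0.6, -4.3]
finger_gap: 0.357
```

```bash
python3 -c "
from h import *
st()"
```

```text
t 8.3 tcp [605.9  -1.8 112. ] z [-0.0025  0.001  -1.    ] y [ 0.9983 -0.0581 -0.0026] F [ 0.1  0.6 -4.3] M [0.01 0.02 0.04] gap 31.4 q [-0.06  0.12  1.4   0.    1.63 -0.  ]
```

Call:
{"op": "jog_arm", "data": {
  "motion": [1,0.03,-0.02,-0.3,0,-0.02,0,1,0.03,-0.02,-0.7,0,-0.02,0,1,0.03,-0.02,-1.0,0,-0.02,0,1,0.03,-0.02,-1.25,0,-0.02,0,1,0.03,-0.02,-1.25,0,-0.02,0,1,0.03,-0.02,-1.25,0,-0.02,0]
}}

```text
time_s: 8.8
ee_pos: [0.6063, -0.0024, 0.0734]
ee_rot: [-0.001, 0.727, 0.686, -0.0]
contact_force: [-0.1, -0.6, -5.1]
finger_gap: 0.361
```

```bash
python3 - <<'E'
from fit import *
w=cam("wrist");show(w,"w4");a=cam("side")
cv2.imwrite("pics/s4.png",cv2.resize(a["color"][120:280,190:390,::-1],None,fx=4,fy=4,interpolation=cv2.INTER_CUBIC)[:600,:800])
st()
E
```

```text
t 8.9 tcp [607.1  -2.5  74.9] z [ 3.e-04  1.e-03 -1.e+00] y [ 9.983e-01 -5.820e-02  3.000e-04] F [-0.8 -0.4 -5. ] M [ 0.03 -0.01 -0.03] gap 32.2 q [-0.06  0.13  1.45  0.    1.56 -0.  ]
```

Call:
{"op": "jog_arm", "data": {
  "motion": [1,0,0,-0.12,0,0,0,1,0,0,-0.24,0,0,0,1,0,0,-0.34,0,0,0,1,0,0,-0.42,0,0,0,1,0,0,-0.48,0,0,0,1,0,0,-0.53,0,0,0]
}}

```text
time_s: 9.4
ee_pos: [0.6075, -0.0025, 0.0591]
ee_rot: [0.0, 0.727, 0.686, 0.001]
contact_force: [2.1, -0.8, -3.5]
finger_gap: 0.362
```

```bash
python3 -c "
from h import *
st()"
```

```text
t 9.4 tcp [607.5  -2.5  59.1] z [ 1.3e-03  9.0e-04 -1.0e+00] y [ 0.9983 -0.0582  0.0013] F [ 2.1 -0.8 -3.5] M [-0.02 -0.36  0.03] gap 31.8 q [-0.06  0.14  1.47  0.    1.53 -0.  ]
```

Call:
{"op": "jog_arm", "data": {
  "motion": [1,-0.01,0,-0.04,0,0,0,1,-0.01,0,-0.07,0,0,0,1,-0.01,0,-0.07,0,0,0]
}}

```text
time_s: 9.65
ee_pos: [0.6075, -0.0025, 0.0587]
ee_rot: [0.001, 0.727, 0.686, 0.001]
contact_force: [-2.0, 0.3, 4.7]
finger_gap: 0.362
```

```bash
python3 -c "
from h import *
st()"
```

```text
t 9.65 tcp [607.5  -2.5  58.7] z [ 2.8e-03  8.0e-04 -1.0e+00] y [ 0.9983 -0.0581  0.0027] F [-2.   0.3  4.7] M [-0.04  0.72  0.  ] gap 31.9 q [-0.06  0.14  1.47  0.    1.53 -0.  ]
```

Call:
{"op": "jog_arm", "data": {
  "motion": [0.3,0,0,0,0,0,0,0,0,0,0,0,0,0,0,0,0,0,0,0,0,0,0,0,0.6,0,0,0,0,0,0,1.6,0,0,0,0,0,0,2.7,0,0,0,0,0,0.3,3.8,0,0,0,0,0,0.8,4.6,0,0,0]
}}

```text
time_s: 10.32
ee_pos: [0.608, 0.0206, 0.1999]
ee_rot: [0.002, 0.728, 0.686, 0.002]
contact_force: [0.5, -0.5, 0.2]
finger_gap: 0.925
```

Call:
{"op": "jog_arm", "data": {
  "motion": [0,0,0.4,0.4,0,0,0,0,0,0.6,0.6,0,0,0,0,0,0.6,0.6,0,0,0]
}}

```text
time_s: 10.57
ee_pos: [0.6085, 0.0396, 0.2197]
ee_rot: [0.003, 0.728, 0.686, 0.003]
contact_force: [0.0, 0.1, -0.1]
finger_gap: 1.001
```

```bash
python3 - <<'E'
from fit import *
st();w=cam("wrist");np.save("w5.npy",w,allow_pickle=True)
p0=np.array([.6072,-.0022,np.radians(-3.35)])
W["lug"]=[]
pc=fit("cover",[w],p0,z=.039,rng=3);fit("cover",[w],p0,z=.039,rng=3,segs=W["cover"][4:])
a=cam("scene");b=cam("side")
fit("cover",[a],p0,z=.039,rng=4);fit("cover",[b],p0,z=.039,rng=4)
i=overlay(w,"",[("cover",pc,.039)],(190,80,390,280))
h=cv2.resize(a["color"][190:290,260:360,::-1],(400,400));g=cv2.resize(b["color"][160:260,220:320,::-1],(400,400))
i=np.vstack([cv2.resize(i[:,:600],(400,400))[:200*2],]);cv2.imwrite("pics/ck5.png",np.vstack([np.hstack([h,g]),np.hstack([i[100:300],i[200:400]])])[:600])
E
```

```text
t 10.57 tcp [608.5  39.6 219.7] z [ 8.9e-03  6.0e-04 -1.0e+00] y [ 0.9982 -0.0586  0.0088] F [ 0.   0.1 -0.1] M [-0.02  0.   -0.  ] gap 88.1 q [0.01 0.11 1.22 0.   1.81 0.07]
cover [605.13  -1.77] yaw deg -3.2 n 210 med|r| 0.26
cover [605.28   2.55] yaw deg -3.31 n 90 med|r| 0.26
cover [605.13 -24.69] yaw deg -1.32 n 218 med|r| 0.52
cover [608.39  22.6 ] yaw deg -2.89 n 224 med|r| 0.49
```

View pics/ck5.png

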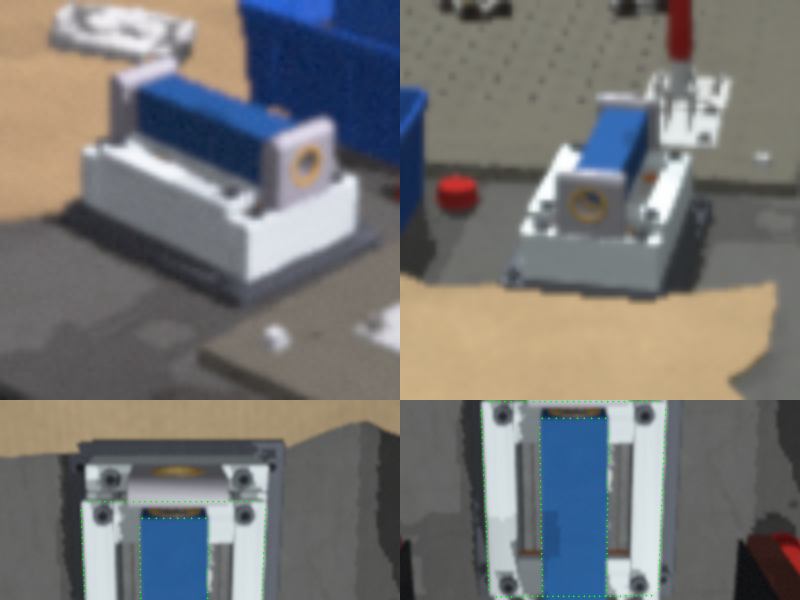

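Both side views (top left/right) show the plate flush on the rim between the lugs, and the bores in line. Next the rod.

Call:
{"op": "jog_arm", "data": {
  "motion": [0,-0.3,0.6,0,0,0.08,0.3,0,-0.9,1.7,0,0,0.08,0.9,0,-1.5,2.8,0,0,0.08,1.5,0,-2.1,3.9,0,0,0.08,2.1,0,-2.7,5.0,-0.2,0,0.08,2.7,0,-3.3,6.1,-0.4,0,0.08,3.3,0,-3.9,7.2,-0.6,0,0.08,3.9,0,-4.5,8.3,-0.8,0,0.08,4.5]
}}

```text
time_s: 11.38
ee_pos: [0.4711, 0.2874, 0.1893]
ee_rot: [-0.003, 0.547, 0.837, -0.003]
contact_force: [0.5, 0.3, -0.6]
finger_gap: 0.996
```

Call:
{"op": "jog_arm", "data": {
  "motion": [0,-0.5,1.0,-0.3,0,0,0.5,0,-1.0,2.0,-0.6,0,0,1.0,0,-1.3,2.6,-0.9,0,0,1.3,0,-1.5,3.1,-1.2,0,0,1.4,0,-1.6,3.2,-1.5,0,0,1.4,0,-1.6,3.2,-1.5,0,0,1.4,0,-1.6,3.2,-1.5,0,0,1.4]
}}

```text
time_s: 11.97
ee_pos: [0.423, 0.3821, 0.1426]
ee_rot: [-0.003, 0.485, 0.875, -0.005]
contact_force: [-0.1, 0.3, 0.1]
finger_gap: 1.0
```

```bash
python3 - <<'E'
from fit import *
w=cam("wrist");w=cam("wrist");np.save("w6.npy",w,allow_pickle=True);st()
pc,pr,pj=np.load("poses.npy")
p=fit("rod",[w],pr,z=.036);S=W["rod"]
fit("rod",[w],pr,z=.036,segs=S[:2]+S[4:5]+S[7:])
d=np.array([-np.sin(p[2]),np.cos(p[2])]);print("grasp",(p[:2]-.045*d)*1000)
i=overlay(w,"",[("rod",p,.036)],(150,20,410,220));cv2.imwrite("pics/ov6.png",i)
E
```

```text
t 12.07 tcp [423.9 382.3 144.5] z [-0.0075 -0.004  -1.    ] y [ 0.8484  0.5292 -0.0084] F [-0.2  0.1  1. ] M [-0.02 -0.05 -0.02] gap 87.8 q [0.67 0.02 1.44 0.   1.69 0.12]
rod [402.1  423.81] yaw deg 32.23 n 129 med|r| 0.46
rod [402.06 423.78] yaw deg 32.24 n 99 med|r| 0.51
grasp [426.1014547  385.74393141]
```

View pics/ov6.png

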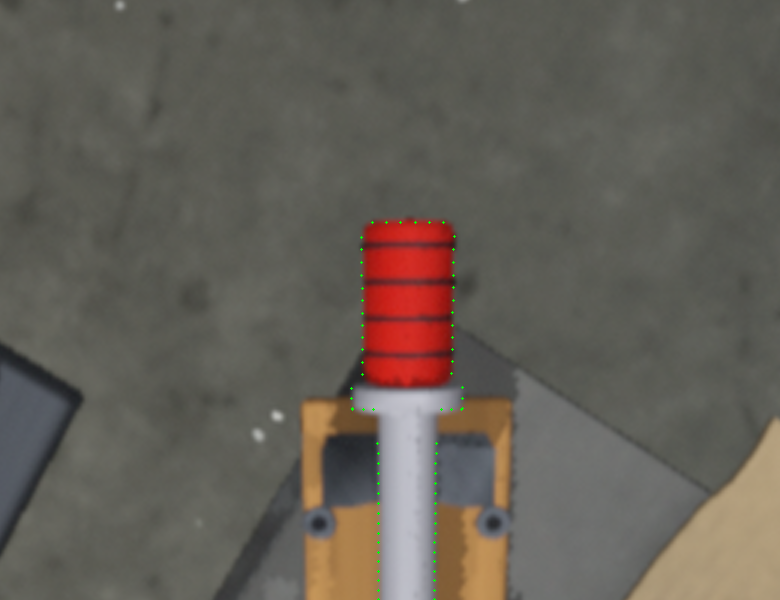

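Call:
{"op": "jog_arm", "data": {
  "motion": [0,0.07,0.11,-0.8,0.04,-0.07,0.05,0,0.07,0.11,-1.7,0.04,-0.07,0.05,0,0.07,0.11,-2.6,0.04,-0.07,0.05,0,0.07,0.11,-3.3,0.04,-0.07,0.05,0,0.07,0.11,-3.7,0.04,-0.07,0.05,0,0.07,0.11,-3.7,0.04,-0.07,0.05,0,0.07,0.11,-3.7,0.04,-0.07,0.05]
}}

```text
time_s: 12.65
ee_pos: [0.4266, 0.3852, 0.0341]
ee_rot: [-0.0, 0.483, 0.875, 0.0]
contact_force: [0.0, -0.7, 0.4]
finger_gap: 1.003
```

```bash
python3 -c "
from h import *
st()"
```

```text
t 12.65 tcp [426.6 385.2  34.1] z [ 1.e-04  3.e-04 -1.e+00] y [8.463e-01 5.328e-01 2.000e-04] F [ 0.  -0.7  0.4] M [ 0.03 -0.05 -0.03] gap 88.2 q [0.68 0.07 1.59 0.   1.48 0.11]
```

Call:
{"op": "jog_arm", "data": {
  "motion": [0.5,0,0.01,-0.3,0,0,0,0.6,-0.01,0.01,-0.56,0,0,0,0.6,-0.01,0.01,-0.56,0,0,0,0.6,-0.01,0.01,-0.56,0,0,0,1,-0.01,0.01,-0.56,0,0,0,1,-0.01,0.01,-0.56,0,0,0,1,-0.01,0.01,-0.56,0,0,0,1,-0.01,0.01,-0.56,0,0,0],
  "grip_force": 50
}}

```text
time_s: 13.32
ee_pos: [0.4264, 0.3856, 0.0177]
ee_rot: [0.0, 0.483, 0.875, 0.0]
contact_force: [-0.3, -0.9, -0.3]
finger_gap: 0.43
```

Call:
{"op": "jog_arm", "data": {
  "motion": [1,0,0,0,0,0,0,1,0,0,0,0,0,0,1,0,0,0,0,0,0,1,0,0,0,0,0,0,1,0,0,0,0,0,0,1,0,0,0,0,0,0]
}}

```text
time_s: 13.82
ee_pos: [0.428, 0.3867, 0.0188]
ee_rot: [0.001, 0.483, 0.875, 0.003]
contact_force: [4.1, 4.0, -0.2]
finger_gap: 0.169
```

```bash
python3 -c "
from h import *
st()"
```

```text
t 13.82 tcp [428.  386.7  18.8] z [ 0.0044  0.0034 -1.    ] y [0.8463 0.5327 0.0055] F [ 4.1  4.  -0.2] M [ 0.51 -0.8   0.07] gap 14.9 q [ 0.68  0.08  1.6  -0.    1.45  0.11]
```

Call:
{"op": "jog_arm", "data": {
  "motion": [1,0,0,0.5,0,0,0,1,0,0,1.2,0,0,0,1,0,0,2.0,0,0,0,1,0.2,-0.2,2.8,0,0,-0.3,1,0.7,-0.7,3.3,0,0,-0.8,1,1.3,-1.3,3.5,0,0,-1.4,1,2.0,-1.9,3.5,0,0,-2.0,1,2.7,-2.6,3.5,0,0,-2.7]
}}

```text
time_s: 14.48
ee_pos: [0.5095, 0.3084, 0.1252]
ee_rot: [0.002, 0.603, 0.798, 0.003]
contact_force: [-0.1, -0.5, -2.1]
finger_gap: 0.17
```

Call:
{"op": "jog_arm", "data": {
  "motion": [1,0.6,-0.6,0,0,0,-0.6,1,1.3,-1.2,0,0,0,-1.2,1,2.0,-1.9,0,0,0,-1.9,1,2.7,-2.5,0,0,0,-2.6,1,3.3,-3.0,0,0,0,-3.0,1,3.6,-3.4,-0.1,0,0,-3.2,1,3.7,-3.5,-0.4,0,0,-3.3,1,3.7,-3.5,-0.4,0,0,-3.3]
}}

```text
time_s: 15.15
ee_pos: [0.6197, 0.2025, 0.1105]
ee_rot: [0.001, 0.731, 0.682, 0.001]
contact_force: [0.1, 0.7, -3.2]
finger_gap: 0.171
```

Call:
{"op": "jog_arm", "data": {
  "motion": [1,0,0,0,0,0,0,1,0,0,0,0,0,0]
}}

```text
time_s: 15.32
ee_pos: [0.6183, 0.2034, 0.1094]
ee_rot: [0.0, 0.731, 0.683, -0.0]
contact_force: [0.2, -0.3, -3.3]
finger_gap: 0.164
```

```bash
python3 -c "
from h import *
st()"
```

```text
t 15.32 tcp [618.3 203.4 109.4] z [ 3.e-04 -3.e-04 -1.e+00] y [ 9.977e-01 -6.740e-02  3.000e-04] F [ 0.2 -0.3 -3.3] M [0.07 0.04 0.05] gap 14.4 q [ 0.27  0.23  1.27 -0.    1.63  0.33]
```

Call:
{"op": "jog_arm", "data": {
  "motion": [1,0.04,0.02,-0.4,0,0,0.08,1,0.04,0.02,-0.9,0,0,0.08,1,0.04,0.02,-1.4,0,0,0.08,1,0.04,0.02,-1.8,0,0,0.08,1,0.04,0.02,-1.88,0,0,0.08,1,0.04,0.02,-1.88,0,0,0.08,1,0.04,0.02,-1.88,0,0,0.08]
}}

```text
time_s: 15.9
ee_pos: [0.6195, 0.2044, 0.0535]
ee_rot: [0.0, 0.727, 0.686, 0.0]
contact_force: [-0.2, -0.1, -1.6]
finger_gap: 0.167
```

```bash
python3 - <<'E'
from fit import *
a=cam("scene");b=cam("side");w=cam("wrist");np.save("c7.npy",[a,b,w],allow_pickle=True);s=st()
f=lambda c,x0,y0,x1,y1,k:cv2.resize(c["color"][y0:y1,x0:x1,::-1],None,fx=k,fy=k,interpolation=cv2.INTER_CUBIC)
i=f(b,215,170,315,320,4);j=f(w,190,120,340,270,400/150)
cv2.imwrite("pics/ck7.png",np.hstack([i[:600],np.vstack([j,f(a,240,175,340,225,4)])[:600]]))
M=R.from_quat(s["ee_rot"][[1,2,3,0]]).as_matrix()
for n,c in(("side",b),("wrist",w)):
  print(n,"nose tip px",proj(c,s["ee_pos"]-M[:,2]*.0172-M[:,0]*.105),"mouth",proj(c,[.6075+72*.0000584,.0694,.070]))
E
```

```text
t 16.05 tcp [620.2 204.3  54.5] z [ 2.6e-03  3.0e-04 -1.0e+00] y [ 0.9983 -0.0589  0.0025] F [-0.1  0.4 -2.3] M [ 0.02  0.01 -0.01] gap 14.7 q [ 0.27  0.26  1.34 -0.    1.54  0.33]
side nose tip px [[264.44971374 215.21893195]] mouth [[267.12400608 210.71716959]]
wrist nose tip px [[280.47402858 441.72825398]] mouth [[279.38941574 475.83335813]]
```

View pics/ck7.png

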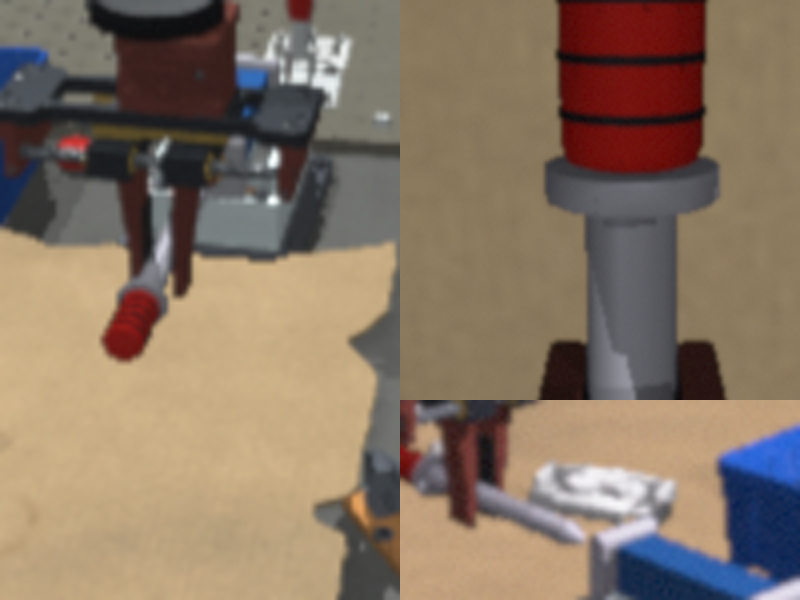

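Call:
{"op": "jog_arm", "data": {
  "motion": [1,-0.03,-0.2,-0.05,0,0.02,0,1,-0.05,-0.5,-0.05,0,0.02,0,1,-0.07,-0.8,-0.05,0,0.02,0,1,-0.08,-1.0,-0.05,0,0.02,0,1,-0.09,-1.15,-0.05,0,0.02,0,1,-0.1,-1.3,-0.05,0,0.02,0]
}}

```text
time_s: 16.55
ee_pos: [0.6172, 0.1643, 0.0531]
ee_rot: [0.0, 0.728, 0.686, 0.0]
contact_force: [-0.2, -0.1, -1.9]
finger_gap: 0.169
```

```bash
python3 - <<'E'
from fit import *
s=st();a=cam("scene");b=cam("side");w=cam("wrist")
f=lambda c,x0,y0,x1,y1,k:cv2.resize(c["color"][y0:y1,x0:x1,::-1],None,fx=k,fy=k,interpolation=cv2.INTER_CUBIC)
cv2.imwrite("pics/ck8.png",np.hstack([f(b,230,160,300,220,5.7)[:342],f(a,260,185,320,237,6.6)[:342]]))
s=st()
E
```

```text
t 16.55 tcp [617.2 164.3  53.1] z [ 4.e-04  3.e-04 -1.e+00] y [ 9.982e-01 -5.980e-02  4.000e-04] F [-0.2 -0.1 -1.9] M [ 0.06 -0.01 -0.06] gap 14.9 q [0.21 0.23 1.38 0.   1.53 0.27]
t 16.7 tcp [617.3 164.9  53.1] z [ 5.e-04  5.e-04 -1.e+00] y [ 9.982e-01 -5.960e-02  5.000e-04] F [-0.7  0.8 -2.6] M [ 0.04  0.05 -0.04] gap 14.8 q [0.21 0.23 1.38 0.   1.53 0.27]
```

Call:
{"op": "jog_arm", "data": {
  "motion": [1,-0.01,-0.25,0,0,0,0,1,-0.03,-0.5,0,0,0,0,1,-0.04,-0.75,0,0,0,0,1,-0.06,-1.0,0,0,0,0,1,-0.07,-1.25,0,0,0,0]
}}

```text
time_s: 17.12
ee_pos: [0.6151, 0.1269, 0.0529]
ee_rot: [-0.0, 0.728, 0.686, 0.001]
contact_force: [0.7, 1.5, -5.6]
finger_gap: 0.172
```

```bash
python3 -c "
from h import *
st()"
```

```text
t 17.12 tcp [615.1 126.9  52.9] z [ 4.0e-04  1.1e-03 -1.0e+00] y [ 9.982e-01 -5.940e-02  3.000e-04] F [ 0.7  1.5 -5.6] M [ 0.61 -0.19  0.12] gap 15.2 q [0.15 0.2  1.42 0.   1.53 0.21]
```

Call:
{"op": "jog_arm", "data": {
  "motion": [1,-0.01,-0.25,-0.02,0,0,0,1,-0.03,-0.5,-0.02,0,0,0,1,-0.04,-0.75,-0.02,0,0,0,1,-0.06,-1.0,-0.02,0,0,0,1,-0.07,-1.2,-0.02,0,0,0,1,-0.07,-1.2,-0.02,0,0,0]
}}

```text
time_s: 17.62
ee_pos: [0.6129, 0.089, 0.0521]
ee_rot: [0.0, 0.728, 0.685, -0.0]
contact_force: [1.4, -2.5, -5.4]
finger_gap: 0.174
```

```bash
python3 - <<'E'
from fit import *
a=cam("scene");b=cam("side")
f=lambda c,x0,y0,x1,y1,k:cv2.resize(c["color"][y0:y1,x0:x1,::-1],None,fx=k,fy=k,interpolation=cv2.INTER_CUBIC)
cv2.imwrite("pics/ck9.png",np.hstack([f(b,220,150,300,250,5),f(a,250,165,330,265,5)]))
st()
E
```

```text
t 17.72 tcp [612.9  89.1  52. ] z [ 1.0e-04 -1.7e-03 -1.0e+00] y [ 9.982e-01 -6.080e-02  2.000e-04] F [ 2.6 -3.7 -6.4] M [-0.68 -0.31  0.1 ] gap 15.2 q [ 0.09  0.18  1.44 -0.    1.52  0.15]
```

View pics/ck9.png

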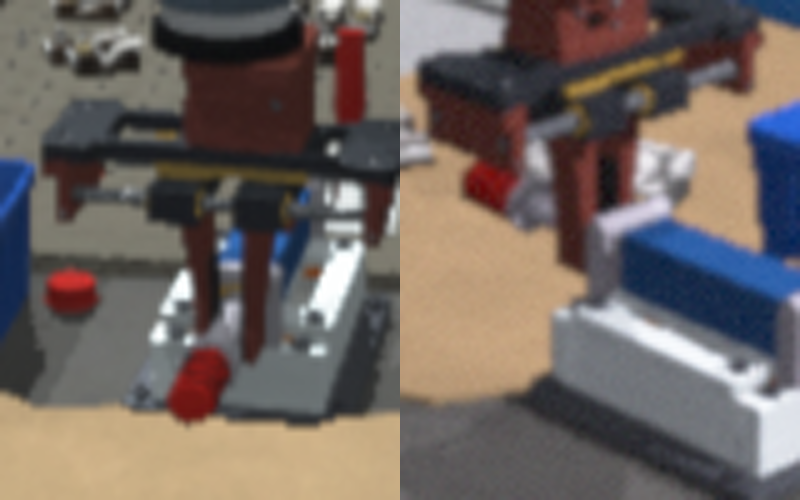

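Side view: collar and red grip stand behind the fingers, rod well into the bore, fingers ~10 mm off the lug. Letting go and moving back.

Call:
{"op": "jog_arm", "data": {
  "motion": [0,0,0,0,0,0,0,0,0,0,0,0,0,0,0,0,0,0,0,0,0,0,0,0,0,0,0,0,0,0,0,0,0,0,0,0,0,0,0,0,0,0,0,0,0,0,0,0,0]
}}

```text
time_s: 18.3
ee_pos: [0.613, 0.0893, 0.0522]
ee_rot: [0.001, 0.728, 0.685, -0.0]
contact_force: [0.3, 0.5, -0.2]
finger_gap: 0.663
```

Call:
{"op": "jog_arm", "data": {
  "motion": [0,0,0,0,0,0,0,0,0,0,0.7,0,0,0,0,0,0,1.6,0,0,0,0,0.05,0.6,2.3,0,0,0,0,0.1,1.4,2.7,0,0,0,0,0.14,2.4,2.7,0,0,0,0,0.14,2.4,2.7,0,0,0,0,0.14,2.4,2.7,0,0,0]
}}

```text
time_s: 18.97
ee_pos: [0.617, 0.1625, 0.1332]
ee_rot: [0.001, 0.727, 0.686, -0.0]
contact_force: [-0.7, -0.5, -0.5]
finger_gap: 1.0
```

```bash
python3 - <<'E'
from fit import *
w=cam("wrist");w=cam("wrist");b=cam("side");a=cam("scene");np.save("c10.npy",[a,b,w],allow_pickle=True);s=st()
f=lambda c,x0,y0,x1,y1,k:cv2.resize(c["color"][y0:y1,x0:x1,::-1],None,fx=k,fy=k,interpolation=cv2.INTER_CUBIC)
for n,c in(("wrist",w),("side",b),("scene",a)):
  h=cv2.cvtColor(c["color"],cv2.COLOR_RGB2HSV);m=((h[...,0]<8)|(h[...,0]>172))&(h[...,1]>170)&(h[...,2]>90)
  k,l,st_,ce=cv2.connectedComponentsWithStats(m.astype(np.uint8))
  print(n,[(x[:5].tolist(),np.round(q,1).tolist()) for x,q in zip(st_[1:],ce[1:]) if x[4]>60])
  print("expected grip",np.round(proj(c,[.6075+.164*.0584,-.0025+.1637,.066]),1))
  for nm in("rod_grip",):print(boxes_of(n,nm)[:2])
cv2.imwrite("pics/ck10.png",np.hstack([f(b,220,170,320,270,4),f(w,180,100,380,300,2)]))
E
```

```text
t 19.17 tcp [617.  160.2 132.7] z [-7.0e-04 -2.2e-03 -1.0e+00] y [ 9.981e-01 -6.160e-02 -6.000e-04] F [-0.4  0.9 -0. ] M [-0.01  0.04 -0.04] gap 87.8 q [ 0.2   0.19  1.28 -0.    1.67  0.26]
wrist [([269, 200, 29, 9, 213], [283.2, 204.2]), ([267, 209, 30, 47, 1108], [281.9, 231.1]), ([384, 390, 26, 16, 356], [396.8, 398.0])]
expected grip [[280. 225.]]
[{'xy': [279.5, 250.7], 'p': 0.85}, {'xy': [269.1, 308.4], 'p': 0.21}]
side [([253, 222, 11, 15, 106], [257.9, 228.7])]
expected grip [[259.2 228.6]]
[{'xy': [261.2, 226.0], 'p': 0.61}]
scene [([360, 221, 16, 28, 253], [369.7, 235.4])]
expected grip [[269.2 204.4]]
[{'xy': [275.3, 209.3], 'p': 0.6}]
```

View pics/ck10.png

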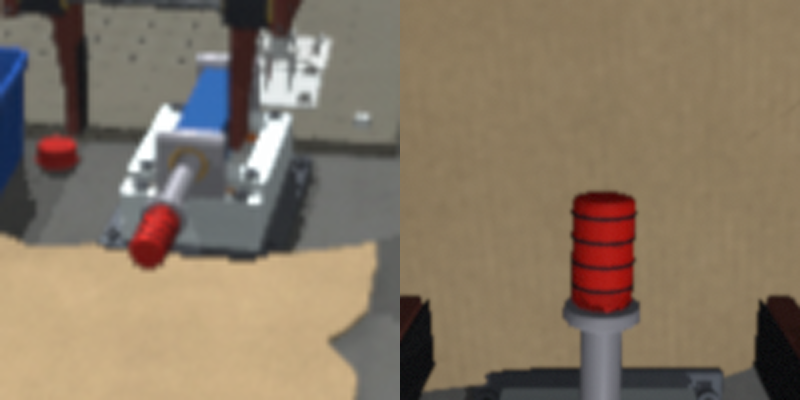

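Side and wrist views: the rod hangs in the lug's bush with its grip free at about jig y 162 mm, a little low; tool is right above it. Take it by the red grip.

Call:
{"op": "jog_arm", "data": {
  "motion": [0,0,0,-0.7,0.02,0,0.02,0,0,0,-1.5,0.02,0,0.02,0,0,0,-2.3,0.02,0,0.02,0.2,0,0,-2.8,0.02,0,0.02,0.4,0,0,-2.85,0.02,0,0.02,0.6,0,0,-2.85,0.02,0,0.02,0.6,0,0,-2.85,0.02,0,0.02,0.6,0,0,-2.85,0.02,0,0.02]
}}

```text
time_s: 19.98
ee_pos: [0.6182, 0.1604, 0.0497]
ee_rot: [0.001, 0.728, 0.686, 0.001]
contact_force: [-0.6, 0.1, -0.3]
finger_gap: 0.659
```

Call:
{"op": "jog_arm", "data": {
  "motion": [1,0,0,0,0,0,0,1,0,0,0,0,0,0,1,0,0,0,0,0,0,1,0,0,0,0,0,0,1,0,0,0,0,0,0,1,0,0,0,0,0,0,1,0,0,0,0,0,0],
  "grip_force": 40
}}

```text
time_s: 20.57
ee_pos: [0.6184, 0.1604, 0.0499]
ee_rot: [0.001, 0.728, 0.686, 0.002]
contact_force: [-0.0, -0.5, 1.1]
finger_gap: 0.26
```

```bash
python3 -c "
from h import *
st()"
```

```text
t 20.57 tcp [618.4 160.4  49.9] z [ 0.0035  0.001  -1.    ] y [ 0.9982 -0.0599  0.0034] F [-0.  -0.5  1.1] M [ 0.01 -0.13 -0.02] gap 22.9 q [0.2  0.22 1.39 0.   1.52 0.26]
```

Call:
{"op": "jog_arm", "data": {
  "motion": [1,-0.01,0,0.05,0.1,0,0,1,-0.02,0,0.1,0.2,0,0,1,-0.02,0,0.1,0.2,0,0]
}}

```text
time_s: 20.82
ee_pos: [0.6179, 0.1604, 0.0531]
ee_rot: [-0.007, 0.728, 0.685, 0.009]
contact_force: [2.1, 2.4, -1.7]
finger_gap: 0.264
```

```bash
python3 -c "
from h import *
st()"
```

```text
t 20.82 tcp [617.9 160.4  53.1] z [ 0.0038  0.0233 -0.9997] y [ 0.9982 -0.0602  0.0024] F [ 2.1  2.4 -1.7] M [ 0.27 -0.24  0.16] gap 23.2 q [0.19 0.22 1.39 0.02 1.52 0.25]
```

Call:
{"op": "jog_arm", "data": {
  "motion": [1,-0.02,-0.2,0,0,0,0,1,-0.04,-0.4,0,0,0,0,1,-0.05,-0.6,0,0,0,0,1,-0.07,-0.8,0,0,0,0]
}}

```text
time_s: 21.15
ee_pos: [0.616, 0.1359, 0.0533]
ee_rot: [-0.007, 0.728, 0.685, 0.01]
contact_force: [2.7, 2.2, -0.4]
finger_gap: 0.263
```

```bash
python3 -c "
from h import *
st()"
```

```text
t 21.15 tcp [616.  135.9  53.3] z [ 0.0045  0.0237 -0.9997] y [ 0.9982 -0.0602  0.0031] F [ 2.7  2.2 -0.4] M [ 0.45 -0.41  0.12] gap 23.2 q [0.15 0.2  1.42 0.02 1.52 0.21]
```

Call:
{"op": "jog_arm", "data": {
  "motion": [1,-0.02,-0.2,0,0,0,0,1,-0.03,-0.4,0,0,0,0,1,-0.04,-0.6,0,0,0,0,1,-0.05,-0.8,0,0,0,0,1,-0.06,-0.95,0,0,0,0]
}}

```text
time_s: 21.57
ee_pos: [0.6145, 0.1068, 0.0537]
ee_rot: [-0.007, 0.728, 0.685, 0.01]
contact_force: [2.7, 3.3, 1.2]
finger_gap: 0.263
```

```bash
python3 -c "
from h import *
st()"
```

```text
t 21.57 tcp [614.5 106.8  53.7] z [ 0.0055  0.0241 -0.9997] y [ 0.9982 -0.0605  0.004 ] F [2.7 3.3 1.2] M [ 0.6  -0.43  0.11] gap 23.2 q [0.1  0.18 1.44 0.02 1.52 0.16]
```

Call:
{"op": "jog_arm", "data": {
  "motion": [1,-0.01,-0.15,0,0,0,0,1,-0.02,-0.27,0,0,0,0,1,-0.02,-0.38,0,0,0,0,1,-0.02,-0.45,0,0,0,0]
}}

```text
time_s: 21.9
ee_pos: [0.614, 0.0975, 0.0541]
ee_rot: [-0.01, 0.727, 0.686, 0.014]
contact_force: [3.5, 21.2, 0.3]
finger_gap: 0.259
```

```bash
python3 -c "
from h import *
st()"
```

```text
t 21.9 tcp [614.   97.5  54.1] z [ 0.0064  0.0326 -0.9994] y [ 0.9983 -0.0585  0.0045] F [ 3.5 21.2  0.3] M [ 3.78 -0.62  0.07] gap 22.8 q [0.08 0.17 1.44 0.03 1.52 0.14]
```

Call:
{"op": "jog_arm", "data": {
  "motion": [1,-0.01,-0.1,0,-0.1,0,0,1,-0.01,-0.1,0,-0.1,0,0]
}}

```text
time_s: 22.07
ee_pos: [0.614, 0.0976, 0.0541]
ee_rot: [-0.007, 0.727, 0.687, 0.012]
contact_force: [4.5, 11.7, -0.7]
finger_gap: 0.264
```

```bash
python3 - <<'E'
from fit import *
a=cam("scene");b=cam("side");w=cam("wrist")
f=lambda c,x0,y0,x1,y1,k:cv2.resize(c["color"][y0:y1,x0:x1,::-1],None,fx=k,fy=k,interpolation=cv2.INTER_CUBIC)
cv2.imwrite("pics/ck11.png",np.hstack([f(w,205,150,355,300,400/150),f(a,270,190,350,270,5)]))
st()
E
```

```text
t 22.22 tcp [614.   97.6  54.1] z [ 0.0074  0.0272 -0.9996] y [ 0.9984 -0.0565  0.0059] F [ 4.7 11.9 -0.6] M [ 2.13 -0.77  0.  ] gap 23.4 q [0.09 0.17 1.44 0.03 1.52 0.14]
```

View pics/ck11.png

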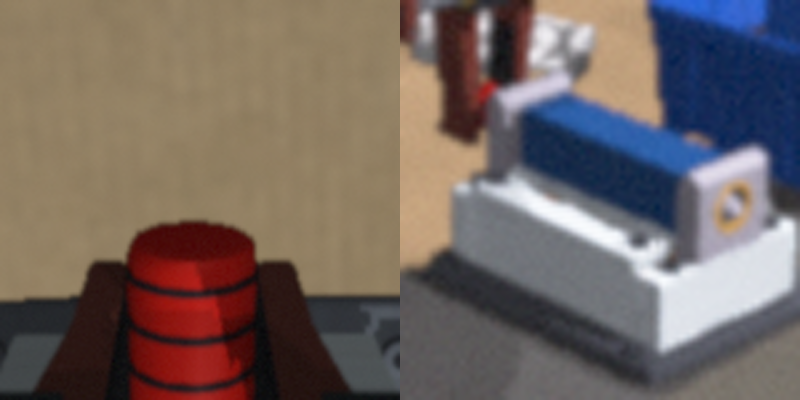

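The nose shows in the far lug's bush (735,205), and the push stops hard at y 97.5, just where home is expected. Release and retreat.

Call:
{"op": "jog_arm", "data": {
  "motion": [0,0,0,0,0,0,0,0,0,0,0,0,0,0,0,0,0,0,0,0,0,0,0,0,0,0,0,0,0,0,0,0,0,0,0,0,0,0,0,0,0,0,0,0,0,0,0,0,0,0,0,0,0,0,0,0]
}}

```text
time_s: 22.88
ee_pos: [0.614, 0.0974, 0.0541]
ee_rot: [-0.007, 0.727, 0.687, 0.012]
contact_force: [-0.4, 0.2, 0.6]
finger_gap: 0.837
```

Call:
{"op": "jog_arm", "data": {
  "motion": [0,0,0,0.6,0,0,0,0,0,0,1.5,0,0,0,0,0,0,2.5,0,0,0,0,0,0.5,3.5,0,0,0,0,0,1.2,4.3,0,0,0,0,0,1.5,5.0,0,0,0,0,0,1.5,5.0,0,0,0,0,0,1.5,5.0,0,0,0]
}}

```text
time_s: 23.55
ee_pos: [0.6145, 0.1427, 0.2053]
ee_rot: [-0.006, 0.726, 0.687, 0.013]
contact_force: [0.1, -0.6, -2.5]
finger_gap: 1.0
```

```bash
python3 - <<'E'
from fit import *
st();w=cam("wrist");w=cam("wrist");a=cam("scene");b=cam("side")
f=lambda c,x0,y0,x1,y1,k:cv2.resize(c["color"][y0:y1,x0:x1,::-1],None,fx=k,fy=k,interpolation=cv2.INTER_CUBIC)
t=np.hstack([f(a,270,190,340,260,400/70),f(b,230,165,310,245,5)])
cv2.imwrite("pics/ck12.png",np.vstack([t[:300],f(w,140,140,420,300,800/280)[:300]]))
st()
E
```

```text
t 23.55 tcp [614.5 142.7 205.3] z [ 0.0101  0.0272 -0.9996] y [ 0.9984 -0.0558  0.0086] F [ 0.1 -0.6 -2.5] M [ 0.03 -0.05 -0.01] gap 88.0 q [0.16 0.16 1.19 0.03 1.78 0.22]
t 23.75 tcp [613.3 141.5 201.5] z [ 0.0036  0.0263 -0.9996] y [ 0.9983 -0.0576  0.0021] F [ 0.6  0.  -0. ] M [-0.07 -0.03  0.01] gap 87.9 q [0.16 0.16 1.19 0.03 1.78 0.22]
```

View pics/ck12.png

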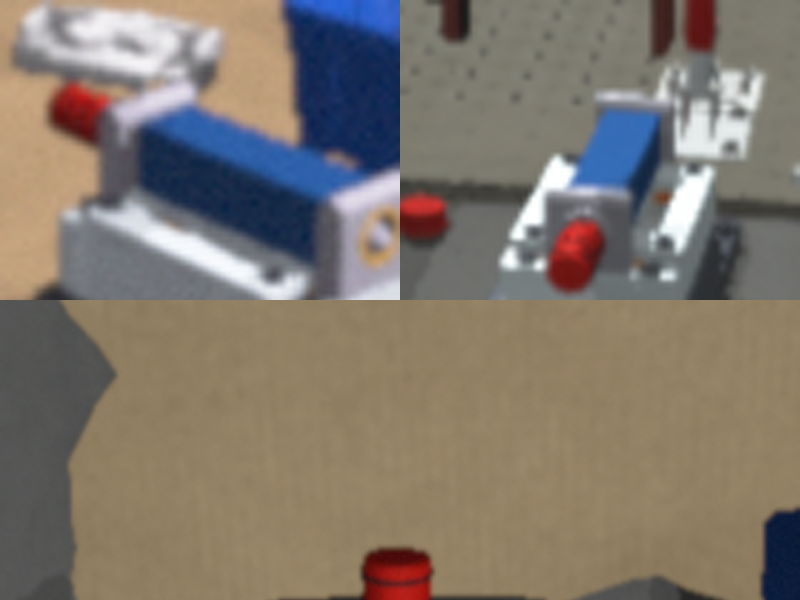

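```bash
python3 - <<'E'
from fit import *
w=cam("wrist");a=cam("scene");st()
d=np.array([.0584,.9983,0]);o=np.array([.6075,-.0025,0])
f=lambda c,x0,y0,x1,y1,k:cv2.resize(c["color"][y0:y1,x0:x1,::-1],None,fx=k,fy=k,interpolation=cv2.INTER_CUBIC)
for y,z in((120,82),(78,82),(78,85),(72,85),(72,91),(58,91)):print(y,z,np.round(proj(w,o+d*y/1000+[0,0,z/1000]),1))
i=np.hstack([f(w,230,215,330,315,4),f(a,280,195,320,235,10)]);cv2.imwrite("pics/ck13.png",i)
E
```

```text
t 23.85 tcp [613.5 141.6 202.1] z [ 0.0044  0.0265 -0.9996] y [ 0.9983 -0.0576  0.0029] F [-0.6  0.6  0.1] M [-0.01  0.04 -0.01] gap 88.2 q [0.16 0.16 1.19 0.03 1.78 0.22]
120 82 [[281.7 234.3]]
78 82 [[281.4 276.2]]
78 85 [[281.5 277.6]]
72 85 [[281.5 283.4]]
72 91 [[281.6 286.5]]
58 91 [[281.5 300. ]]
```

View pics/ck13.png

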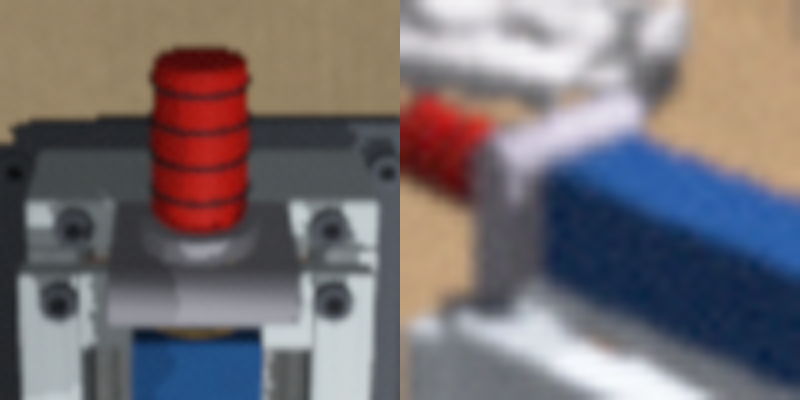

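The collar's arc (200,262) lies directly against the lug's face with no shank showing, and the plate is flush on the rim. Handing in.

```bash
python3 -c "
from rig import job
print(job.hand_in())"
```

```text
the job is handed in; nothing more can be done
None
```

The job is handed in at about 24 s of the 72 s allowed; the hand-in gave no verdict.

**Cover:** It is seated in the jig between the lugs. The tool stopped at z 58.7 mm, exactly the height expected, and the pictures show the plate flush on the rim.

**Rod:** I started it nose first in the left lug's bush and pushed it about 87 mm in. I let it go, it hung in the bore, and I took it again by the red grip and pushed until it stopped hard at about 21 N. The gripper is open and clear of everything.

**Last checks:**
- The close picture shows the collar against the lug with no shank visible, and the nose shows in the far bush.
- The second push covered 63 mm where I had estimated 65 mm. That is within my measuring error.
- The cameras disagreed on the jig's x position: the wrist camera gave 605–607 mm, the side camera about 609 mm. I used the tool's position with the cover seated (607.5 mm), and the rod went in on it with little force.
- I did not measure the bin, the trimmed casting or the blocks again afterwards. The arm was kept away from all of them.
- I viewed 14 pictures, four over the budget of 10.

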